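Mesh a splined mixing paddle in the mixer's drive hub and hold it down

TASK

Draw the red mixing paddle straight up out of the wooden rack by its top edge, turn it until the plus-shaped spline of its stem meshes with the slots of the white drive hub on the mixer base, and slide it fully home until its collar sits on the hub. Keep pressing it down against the hub's ejector spring: you finish while still holding it there, pressed home and upright. Leave the steel grating plate, the jars, the saucer and the scoop where they are.

Things in the scene. Friction and masses are not known exactly. Their poses are not given: they have to be found in the camera images.
- paddle_grip (a point): Loose red mixing paddle, 75 to 155 g, upright in either slot of the rack: a windowed plate 8 thick, 80 wide, 80 mm high, a splined stem below it, 120 mm tall in all. This point is the middle of the solid band at its top (80 wide, 36 mm high), 18 mm below the top edge, 102 mm above the stem's tip, on the stem's axis. x: plate's normal, y: along its width, z: up. Its top 40 mm stick out of the rack.
- paddle_collar (a point): Same paddle and axes: centre of the underside of the round collar (28 mm across) on its stem, 82 mm below paddle_grip. Below it the stem is a plus-shaped spline 20 mm long: fins along x and y (square to the plate and in line with it), 22 mm over the tips, 5 mm thick; the lowest 6 mm narrowed to 18 and 3 mm.
- rack: Fixed light wood rack, 150 x 112 mm, 92 mm high, origin at the centre of its underside. Two slots 42 mm either side of its middle along x; a plate stands across y, its side edges in grooves 11 mm wide, its lower corners on ledges 52 mm above the shelf, the middle 64 mm open. A plate leaves the grooves when raised 40 mm; the paddle's stem hangs 40 mm lower still.
- hub_top (a point): Centre of the top of the white drive hub (40 mm square, 99 mm above the shelf) on the fixed grey round mixer base (160 mm across, 65 mm high). z up; plus-shaped slots 8 mm wide (10 at the mouth), open at the ends, 26 mm deep, run along its x and y, so the spline fits at every quarter turn. The hub stands at any angle and is stiff to turn (about 0.5 N m).
- ejector (a joint): Steel spring plunger in the middle of the hub's slots, 7.6 mm across, its top 13 mm below the hub's top when up. 0 = up, grows as it is pushed down (m), 0.007 when the paddle's collar sits on the hub. It pushes back with 3 N at the start, 10 N at 0.007, and lifts the paddle if let go.
- plate_centre (a point): Flat bare steel grating plate, 6 x 80 x 62 mm, standing in the rack's other slot, its top 114 mm above the shelf (18 mm lower than the paddle's top); this point is its centre. Leave it there.
- jar0_centre (a point): Amber glass jar with dark screw lid, 72 mm across, 105 mm tall, beyond the rack and mixer; its centre. Leave it.
- jar1_centre (a point): A second, identical amber jar; its centre. Leave it.
- saucer: Terracotta saucer, 130 mm across, 22 mm high, lying at the left; origin at the centre of its underside. Leave it.
- scoop: Blue plastic scoop, 165 mm long, 37 mm high; origin under the centre of its tray. Leave it.
There are look-alikes about, which are no part of the job. Leave any blue look-alike of the part that bears hub_top alone. There is more than one size of the part that bears paddle_grip; the job needs the larger.

How it is judged:
By the outcome, as a careful person would: the job done as asked, in the order asked, and still so for the second after the job is handed in, while the arm keeps its last pose, push and grip.
It also fails if it takes over 38 s, if anything falls off the work surface, if the arm or the gripper's body presses on something with over 40 N, if the wrist force passes 120 N, or if a joint passes its speed limit or range.

ROBOT

A 6-joint arm with a two-finger parallel gripper is mounted at the origin on the work surface. World frame = base frame: x ahead of the robot, y to its left, z up, the work surface at z = 0. Lengths are in m, angles in rad, forces in N, time in s.
With the tool pointing down it reaches from about 0.275 to 0.875 m from the base axis. Payload 12.5 kg.
Tool frame: the origin (TCP) lies on the centre line of the jaws, within the pads' length; the fingertips stand r.finger_overhang ahead of it and the grasp point (between the pads) lies 3 mm ahead of it (r.finger_overhang is the distance from the TCP to the fingertips, in m); z points along the fingers, y is the direction in which the jaws open and shut (so a half turn about z gives the same grasp; the last joint's range is limited). The gripper opens to 85 mm and grips with 20 to 120 N. Pads are 22 mm wide; open, the fingers measure 114 mm over their backs; the gripper's body (76 mm by 85 mm) begins 54 mm behind the grasp point. The pads swing forward as they close: fully open they stand 13 mm farther back than shut.
Start: joints at [-1.308, 0.351, 1.652, -0, 1.139, -0.085], TCP at [0.187, -0.517, 0.253] pointing down, gripper open.
Joint ranges: [-2.75, 2.75], [-0.79, 2.1], [0.01, 2.65], [-1.57, 4.71], [0.07, 3.14], [-2.87, 2.87]. Speed limits (rad/s): [2.22, 2.22, 2.79, 3.14, 3.14, 3.14].

INTERFACE

Orientations are given as a unit quaternion [x, y, z, w].
In Python, from cell import r, optics gives the robot as it stands. The module is installed in compiled form; this text tells all that it offers. Calls block until the motion is done:
- r.move_to(position, orientation): joint-space move of the TCP to a pose.
- r.move_linear(position, rot=None, vel=0.15): straight line of the TCP; rot=None keeps the orientation; vel is the mean speed in m/s.
- r.set_joints(angles): joint-space move.
- r.set_gripper(opening, squeeze=None): opening from 0.0 (shut) to 1.0 (fully open); squeeze is the grip in N (None keeps the last); returns when the fingers have stopped.
- r.sleep(seconds).
- r.inverse_kinematics(position, orientation): joint angles nearest the present ones, or None.
- optics.get_image(name): name is "side" or "top"; returns a dict with "pixels" (420x560x3 uint8, red, green, blue), "depth" (420x560 float32, m along the optical axis (not along the pixel's ray), 0 where there is no reading), "fx", "fy", "cx", "cy" (pixels), "camera_from_world" (4x4, takes a point from world to camera coordinates). Camera axes: x right, y down, z forward; pixel columns grow to the right and rows downward; lengths in m; the calibration is good to about 2 mm. A picture is of the moment at which its call begins.
A pose or a line that the arm cannot do raises r.PlanningError and nothing moves.
- r.hand_in(): hands the job in, once; it reports no verdict.
Readings, each from a call of its own:
- r.current_t(): time.
- r.current_q(): joint angles.
- r.current_qvel(): joint speeds.
- r.current_effort(): joint torques, N m.
- r.current_tool_pos(): TCP position.
- r.current_ee_rot(): TCP orientation.
- r.current_contact_force(): force on the tool from outside, world axes, zero at the start.
- r.current_torque(): the same for the moment, N m.
- r.current_opening(): opening from 0.0 (shut) to 1.0 (fully open).
Only numpy, scipy, OpenCV 4.12 (cv2) and the standard library are available. Lean on these libraries where they do the work, as an engineer would, in place of code of your own. Each camera call takes 0.05 s, during which the arm holds its last target. There are 200 camera calls.

## Working session

There is one attempt and no reset: what is moved stays moved. The work goes in short steps, each a Python script; the robot and the scene stay as the last script left them, time stands still between calls to the robot, and variables do not carry over. Pictures are saved under pics/ and viewed, about 8 in all and at most 12, crops included, and the job is handed in when it is done.

```bash
mkdir -p pics; cat > h.py <<'E'
import numpy as np, cv2
from cell import r, optics
def grab(n,save=None):
    d=optics.get_image(n)
    if save: cv2.imwrite(f'pics/{save}.png',d['pixels'][:,:,::-1])
    return d
def pts(d):
    "world xyz per pixel from depth"
    z=d['depth'];v,u=np.mgrid[:z.shape[0],:z.shape[1]]
    P=np.stack([(u-d['cx'])/d['fx']*z,(v-d['cy'])/d['fy']*z,z,np.ones_like(z)],-1)
    return (P@np.linalg.inv(d['camera_from_world']).T)[...,:3]
def ray(d,u,v,h):
    T=np.linalg.inv(d['camera_from_world']);o=T[:3,3]
    k=T[:3,:3]@np.array([(u-d['cx'])/d['fx'],(v-d['cy'])/d['fy'],1]);return o+k*(h-o[2])/k[2]
E
python3 - <<'E'
from h import *
for n in('top','side'):
    d=grab(n,n+'0');T=np.linalg.inv(d['camera_from_world']);print(n,d['fx'],T.round(3).tolist())
    np.save(n+'.npy',d,allow_pickle=True)
print(r.current_t(),r.finger_overhang)
E
```

```text
top 380.3182728970733 [[-0.006, -0.992, 0.129, 0.487], [-1.0, 0.004, -0.012, -0.004], [0.011, -0.129, -0.992, 1.218], [0.0, 0.0, 0.0, 1.0]]
side 392.2091788391096 [[0.83, -0.334, 0.446, 0.166], [-0.557, -0.531, 0.639, -0.69], [0.023, -0.779, -0.627, 0.773], [0.0, 0.0, 0.0, 1.0]]
0.1 0.022
```

View pics/top0.png

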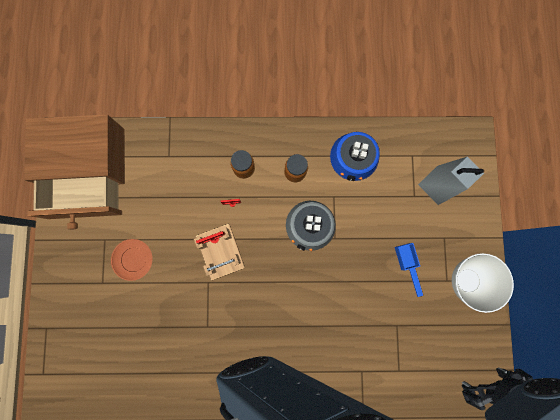

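View pics/side0.png

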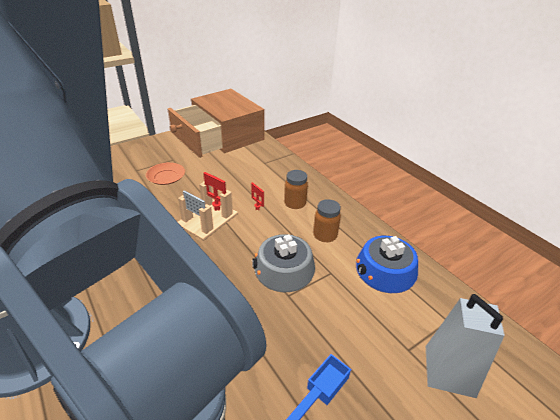

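Top view: the large red paddle is in the rack at (210,238). A smaller red one stands loose at (231,203) and isn't the one. The grey base with its white hub is at (313,223); the blue mixer at (355,152) is a look-alike. The grating is in the rack's near slot at (222,266). Next I'll measure and confirm with a crop.

```bash
python3 - <<'E'
from h import *
import time
out=[]
for n,boxes in(('top',[(185,185,80,100),(283,195,60,60)]),('side',[(165,160,110,80),(255,228,60,60)])):
    d=np.load(n+'.npy',allow_pickle=True).item();p=d['pixels'].astype(int);W=pts(d)
    R,G,B=p[...,0],p[...,1],p[...,2]
    red=(R>120)&(G<60)&(B<70);wh=(p.min(2)>140)&(p.max(2)-p.min(2)<30)
    for nm,m,zl,zh in(('red',red,.118,.14),('hub',wh,.09,.108)):
        mm=(m&(W[...,2]>zl)&(W[...,2]<zh)).astype(np.uint8)
        k,lab,st,c=cv2.connectedComponentsWithStats(mm)
        for i in range(1,k):
            if st[i,4]<8: continue
            q=W[lab==i];xy=q[:,:2];cc=xy.mean(0);e,V=np.linalg.eigh(np.cov(xy.T))
            print(n,nm,st[i].tolist(),cc.round(4),'z',np.percentile(q[:,2],[5,50,95]).round(4),'ang',np.degrees(np.arctan2(V[1,1],V[0,1])).round(1),'ext',np.ptp((xy-cc)@V,axis=0).round(4))
    for x,y,w,h in boxes:
        out.append(cv2.resize(d['pixels'][y:y+h,x:x+w,::-1],(395,295),interpolation=cv2.INTER_CUBIC))
cv2.imwrite('pics/crop.png',np.vstack([np.hstack(out[:2]),np.hstack(out[2:])]))
E
```

```text
top red [196, 232, 27, 11, 56] [0.5412 0.1728] z [0.1278 0.1314 0.1354] ang 110.0 ext [0.0077 0.0778]
top hub [355, 142, 6, 6, 28] [ 0.8204 -0.267 ] z [0.0951 0.0994 0.102 ] ang -166.2 ext [0.0173 0.0164]
top hub [362, 144, 6, 6, 30] [ 0.8151 -0.2901] z [0.0941 0.0979 0.1019] ang 132.0 ext [0.0175 0.0186]
top hub [353, 149, 6, 7, 30] [ 0.7974 -0.2614] z [0.0944 0.0979 0.1017] ang 156.9 ext [0.0159 0.0155]
top hub [360, 151, 7, 6, 30] [ 0.7919 -0.2846] z [0.0953 0.0983 0.103 ] ang 109.0 ext [0.0179 0.0187]
top hub [307, 216, 6, 6, 30] [ 0.596  -0.1189] z [0.0947 0.0986 0.1017] ang 117.2 ext [0.017 0.019]
top hub [315, 217, 6, 6, 29] [ 0.5932 -0.1424] z [0.095  0.0981 0.1018] ang 118.6 ext [0.0161 0.0192]
top hub [306, 224, 6, 6, 30] [ 0.5723 -0.1157] z [0.0956 0.0985 0.1024] ang 88.4 ext [0.015 0.015]
top hub [314, 225, 6, 6, 31] [ 0.569  -0.1394] z [0.0926 0.0987 0.1016] ang 48.7 ext [0.0174 0.0184]
top hub [455, 254, 59, 59, 421] [ 0.4086 -0.6424] z [0.0911 0.0986 0.1034] ang 86.3 ext [0.1668 0.17  ]
side red [204, 173, 21, 14, 85] [0.5418 0.1685] z [0.1189 0.1253 0.1316] ang 110.9 ext [0.0106 0.076 ]
side hub [138, 12, 422, 77, 1401] [1.88   1.0721] z [0.0911 0.0991 0.107 ] ang 128.5 ext [1.1565 2.1294]
side hub [124, 44, 6, 4, 17] [0.7318 1.5934] z [0.0948 0.1017 0.1059] ang -179.0 ext [0.0197 0.0286]
side hub [283, 235, 14, 14, 97] [ 0.5962 -0.1321] z [0.0916 0.0977 0.1004] ang 83.1 ext [0.0166 0.0449]
side hub [381, 236, 24, 17, 204] [ 0.8071 -0.2775] z [0.0913 0.0976 0.1006] ang 120.4 ext [0.0572 0.0557]
side hub [275, 238, 13, 14, 97] [ 0.5717 -0.129 ] z [0.091  0.098  0.1004] ang 84.5 ext [0.0181 0.0403]
side hub [441, 331, 6, 22, 49] [ 0.6849 -0.5226] z [0.0918 0.099  0.1065] ang -137.1 ext [0.0027 0.0488]
```

View pics/crop.png

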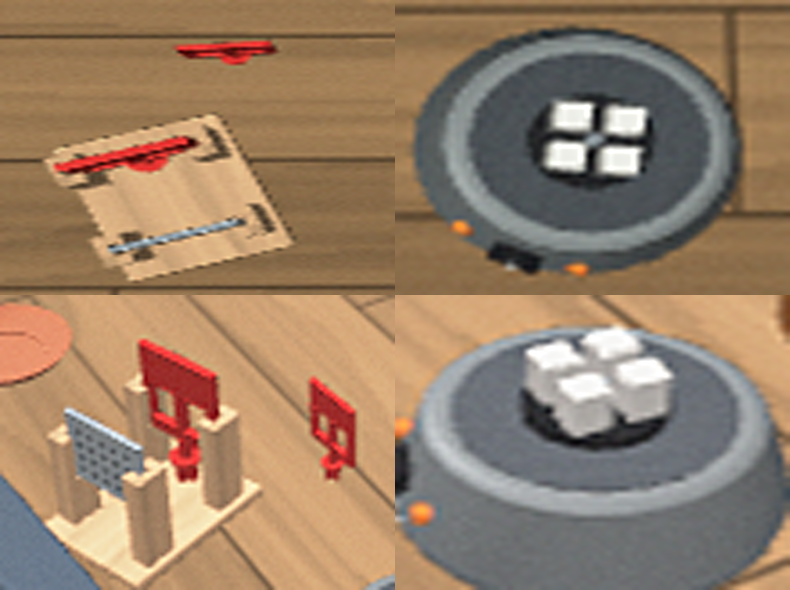

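The crop confirms it: the rack paddle is 78–80 mm wide, so it's the larger of the two, and the grey base carries the white hub at a yaw of about -7.4° mod 90. I'll refine the paddle centre, plan the IK and move above it.

```bash
cat >> h.py <<'E'
from scipy.spatial.transform import Rotation as Ro
def down(yaw):
    "tool z down, tool y axis at angle yaw (deg) in world xy"
    a=np.radians(yaw);y=np.array([np.cos(a),np.sin(a),0]);z=np.array([0,0,-1.]);return Ro.from_matrix(np.stack([np.cross(y,z),y,z],1)).as_quat()
E
python3 - <<'E'
from h import *
for n in('top','side'):
    d=np.load(n+'.npy',allow_pickle=True).item();p=d['pixels'].astype(int);W=pts(d)
    red=(p[...,0]>90)&(p[...,1]<.5*p[...,0])&(p[...,2]<.5*p[...,0])
    a=W[red&(W[...,2]>(.125 if n=='top' else .1))&(W[...,2]<.14)&(abs(W[...,0]-.54)<.08)]
    v,u=np.nonzero(red&(W[...,2]>(.125 if n=='top' else .1))&(W[...,2]<.14)&(abs(W[...,0]-.54)<.08))
    if n=='top': a=np.array([ray(d,i,j,.132) for i,j in zip(u,v)])
    c,s,t=cv2.minAreaRect(a[:,:2].astype(np.float32));print(n,len(a),c,s,t)
    if n=='top':
        wh=(p.min(2)>140)&(abs(W[...,2]-.099)<.006)&(np.hypot(W[...,0]-.5826,W[...,1]+.129)<.04)
        v,u=np.nonzero(wh);b=np.array([ray(d,i,j,.099) for i,j in zip(u,v)])
        print('hub',b.mean(0),cv2.minAreaRect(b[:,:2].astype(np.float32)))
for y in(20.3,-159.7):
    for pos,dy in(((.541,.172,.23),0),((.583,-.13,.23),-27.7)):
        print(y,r.inverse_kinematics(pos,down(y+dy)))
print(r.current_ee_rot(),r.current_contact_force())
E
```

```text
top 82 (0.5411792993545532, 0.17182669043540955) (0.008031479083001614, 0.07943707704544067) 20.400936126708984
hub [ 0.58270606 -0.12877919  0.099     ] ((0.5827295780181885, -0.1285429149866104), (0.039423633366823196, 0.03900543972849846), 82.57373809814453)
side 225 (0.5433444380760193, 0.17096662521362305) (0.013433326035737991, 0.07971936464309692) 21.56594467163086
20.3 [ 2.25820219e-01  4.07322835e-01  1.62990378e+00 -4.44089210e-16
  1.10436603e+00 -1.28481620e-01]
20.3 [-2.97322098e-01  4.59828284e-01  1.54881460e+00 -4.44089210e-16
  1.13294977e+00 -1.68167733e-01]
-159.7 None
-159.7 None
[ 9.84920678e-01  1.73005783e-01 -4.48519187e-05 -5.04258600e-04] [-0.72951596  0.57069315 -0.26838855]
```

```bash
python3 - <<'E'
from h import *
P=(.5415,.1716)
r.move_to([*P,.22],down(20.4)); r.set_gripper(.55,90)
r.move_linear([*P,.120],vel=.1); print(r.current_tool_pos(),r.current_contact_force())
r.set_gripper(0,90); print(r.current_opening(),r.current_contact_force(),r.current_torque())
r.move_linear([*P,.17],vel=.06); print(r.current_contact_force(),r.current_torque())
r.move_linear([*P,.235],vel=.1); print(r.current_tool_pos(),r.current_contact_force(),r.current_opening(),r.current_t())
d=grab('side','lift');cv2.imwrite('pics/lift_c.png',cv2.resize(d['pixels'][90:260,140:320,::-1],None,fx=3,fy=3))
E
```

```text
[0.54183615 0.17169461 0.12059327] [0.39792909 0.2178384  0.39370024]
0.07971728257049851 [-0.42173744  0.50332966  5.64980703] [-0.07766016  0.25136523 -0.0433516 ]
[-0.45986537  0.88278405 -1.78659877] [ 0.02971213 -0.0610696   0.02621295]
[0.54119744 0.17151962 0.23436764] [-0.12682403 -0.75722511 -0.74883654] 0.07683221830679532 6.675
```

View pics/lift_c.png

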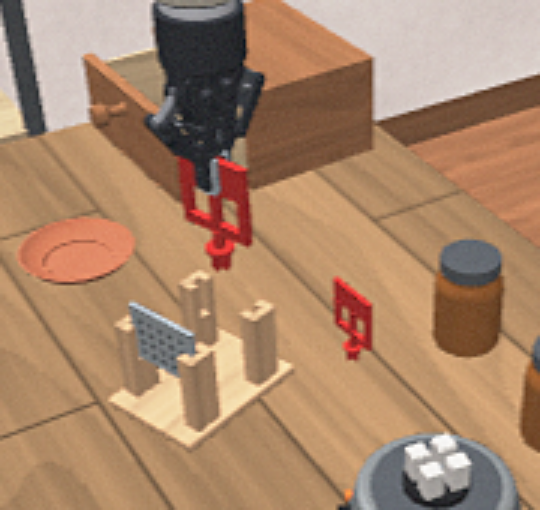

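The paddle is held upright and clear of the rack, with its stem tip at crop (222,265). The grating is still in its slot. Next I'll carry it over the hub and compare stem and hub.

```bash
python3 - <<'E'
from h import *
r.move_linear([.5828,-.129,.235],rot=down(20.4-27.8),vel=.15)
r.move_linear([.5828,-.129,.216],vel=.1);r.sleep(.3)
print(r.current_tool_pos(),r.current_contact_force(),r.current_t())
s=[]
for n,(x,y,w,h) in(('side',(225,150,120,150)),('top',(265,165,120,150))):
    d=grab(n);p=d['pixels'].astype(int);W=pts(d)
    red=(p[...,0]>90)&(p[...,1]<.5*p[...,0])&(p[...,2]<.5*p[...,0])
    s.append(cv2.resize(d['pixels'][y:y+h,x:x+w,::-1],(400,500),interpolation=cv2.INTER_CUBIC))
    for lo,hi in((.105,.128),(.128,.145),(.15,.21),(.21,.235)):
        m=red&(W[...,2]>lo)&(W[...,2]<hi)&(abs(W[...,0]-.583)<.1)&(abs(W[...,1]+.13)<.1)
        if m.sum()>4:
            q=W[m];v,u=np.nonzero(m);print(n,lo,m.sum(),q.mean(0).round(4),'u',u.min(),u.max(),'v',v.min(),v.max(),cv2.minAreaRect(q[:,:2].astype(np.float32)))
    cw=d['camera_from_world']
    for P in((.5828,-.129,.108),(.5828,-.129,.128),(.5828,-.129,.099)):
        c=cw@[*P,1];print(n,'pred',P,(d['fx']*c[0]/c[2]+d['cx']).round(1),(d['fy']*c[1]/c[2]+d['cy']).round(1))
cv2.imwrite('pics/hover.png',np.hstack(s))
E
```

```text
[ 0.58295483 -0.12904682  0.21639717] [-0.33830301 -0.38960337 -1.71198272] 9.5417
side 0.105 22 [ 0.5808 -0.1333  0.1175] u 282 288 v 236 240 ((0.5820322036743164, -0.1314394176006317), (0.014205794781446457, 0.01441759243607521), 52.09006881713867)
side 0.128 55 [ 0.5791 -0.1311  0.1336] u 280 289 v 228 236 ((0.5782347917556763, -0.1287316232919693), (0.015800831839442253, 0.027814771980047226), 5.923253536224365)
side 0.15 254 [ 0.5803 -0.1399  0.1743] u 278 295 v 204 236 ((0.583166241645813, -0.13076521456241608), (0.03017747774720192, 0.07489503920078278), 10.001043319702148)
side 0.21 93 [ 0.5788 -0.1529  0.2223] u 279 296 v 200 216 ((0.5833699107170105, -0.14285549521446228), (0.025707608088850975, 0.04960040748119354), 8.0874662399292)
side pred (0.5828, -0.129, 0.108) 284.5 239.4
side pred (0.5828, -0.129, 0.128) 284.8 233.4
side pred (0.5828, -0.129, 0.099) 284.4 242.1
top 0.128 5 [ 0.5729 -0.1211  0.1313] u 311 313 v 224 226 ((0.5727791786193848, -0.12097061425447464), (0.00808415561914444, 0.0019315637182444334), 45.35296630859375)
top pred (0.5828, -0.129, 0.108) 313.6 222.5
top pred (0.5828, -0.129, 0.128) 314.4 221.9
top pred (0.5828, -0.129, 0.099) 313.2 222.7
```

View pics/hover.png

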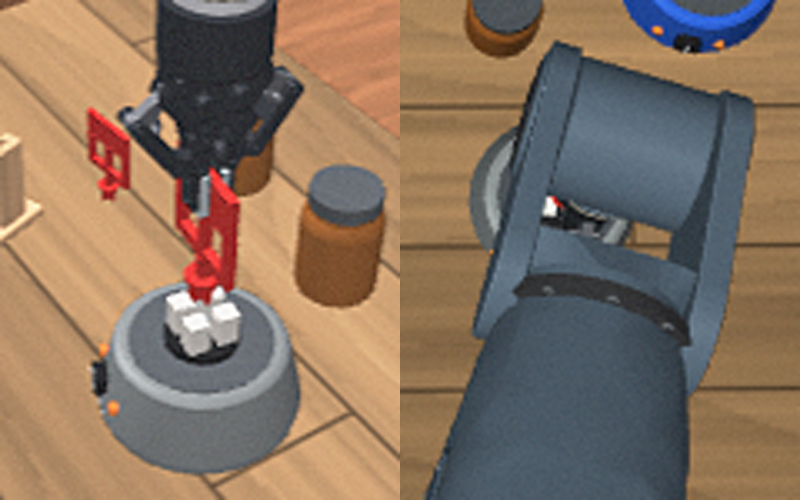

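The stem is above the hub, within 1 px (about 1.5 mm) in the side view: stem u≈285, hub u≈285.5, and the fins line up. I'll nudge it half of that and lower it, watching the force.

```bash
python3 - <<'E'
from h import *
xy=np.array([.5834,-.1294])
r.move_linear([*xy,.212],vel=.05);f0=r.current_contact_force();print(f0)
for z in np.arange(.208,.1865,-.003):
    r.move_linear([*xy,z],vel=.04);f=r.current_contact_force()-f0
    print(round(z,4),r.current_tool_pos().round(4),f.round(1),r.current_torque().round(2))
    if f[2]>14 or np.hypot(*f[:2])>12: break
print(r.current_opening(),r.current_t())
d=grab('side');cv2.imwrite('pics/ins.png',cv2.resize(d['pixels'][150:300,225:345,::-1],(480,600),interpolation=cv2.INTER_CUBIC))
E
```

```text
[-0.40906845 -0.19701289 -0.79184125]
0.208 [ 0.5832 -0.1293  0.2076] [0.6 0.5 0.4] [-0.   -0.    0.06]
0.205 [ 0.5833 -0.1294  0.2048] [ 0.9  0.3 -0.7] [-0.03  0.01 -0.05]
0.202 [ 0.5833 -0.1294  0.2018] [ 0.   0.7 -0.1] [-0.04 -0.02  0.02]
0.199 [ 0.5833 -0.1294  0.1988] [0.1 0.3 0.2] [-0.01 -0.02  0.03]
0.196 [ 0.5833 -0.1294  0.1957] [0.4 1.  0. ] [0.05 0.02 0.05]
0.193 [ 0.5837 -0.1295  0.1933] [0.6 0.9 3.8] [ 0.04 -0.05  0.  ]
0.19 [ 0.5837 -0.1295  0.1903] [0.9 0.2 5.6] [-0.07 -0.02  0.05]
0.187 [ 0.5838 -0.1295  0.1877] [-1.   0.4  9.2] [ 0.03  0.15 -0.04]
0.08425290540157027 11.8917
```

View pics/ins.png

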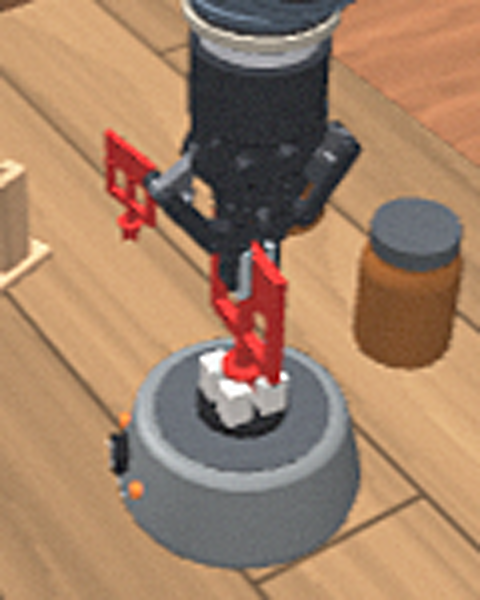

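The spline meshed cleanly and the spring profile shows (3.8→9.2 N). The collar, at crop (240,365), is about on the hub. I'll press on until the force rises sharply.

```bash
python3 - <<'E'
from h import *
xy=np.array([.5834,-.1294]);f0=-.8
for z in np.arange(.186,.176,-.001):
    r.move_linear([*xy,z],vel=.03);r.sleep(.15);f=r.current_contact_force()
    print(round(z,4),r.current_tool_pos().round(4),f.round(1),r.current_torque().round(2))
    if f[2]-f0>28 or np.hypot(*f[:2])>15: break
r.sleep(.5)
print(r.current_contact_force(),r.current_tool_pos(),r.current_opening(),r.current_t())
d=grab('side');cv2.imwrite('pics/home.png',cv2.resize(d['pixels'][195:270,245:320,::-1],(600,600),interpolation=cv2.INTER_CUBIC))
E
```

```text
0.186 [ 0.584  -0.1296  0.1874] [-1.7  0.5 13.6] [0.18 0.42 0.05]
0.185 [ 0.5841 -0.1296  0.1873] [-3.7  1.1 21.4] [ 0.3   0.96 -0.04]
0.184 [ 0.5843 -0.1297  0.1872] [-6.9  2.3 27.9] [0.47 1.51 0.03]
[-5.81091841  1.29445344 28.83042624] [ 0.58434787 -0.12965534  0.18722607] 0.07924284819003853 13.6417
```

View pics/home.png

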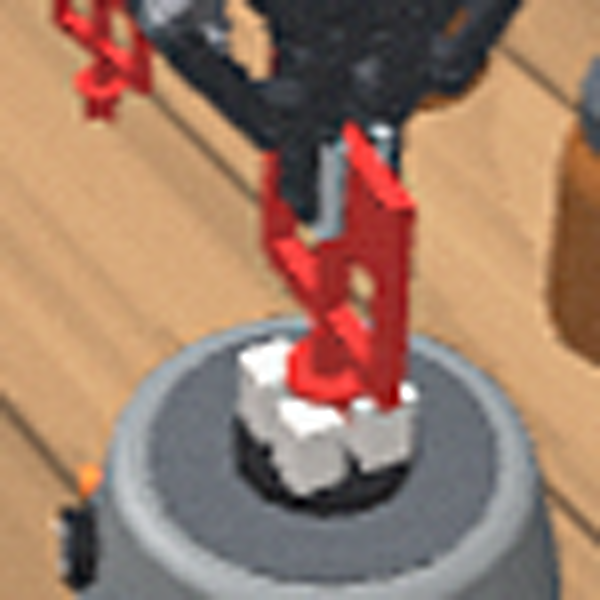

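The collar sits on the hub, with a hard stop at TCP z=0.1872 against 0.187 predicted and a steady push of about 29 N. I'll check tool tilt and the grating, then hand in.

```bash
python3 - <<'E'
from h import *
z=Ro.from_quat(r.current_ee_rot()).as_matrix()[:,2];print('tilt deg',np.degrees(np.arccos(-z[2])))
d=grab('side');a=np.load('side.npy',allow_pickle=True).item()
diff=np.abs(d['pixels'].astype(int)-a['pixels']).max(2)[:,:]
print('grating diff',diff[190:215,182:202].mean(),'saucer',diff[165:182,148:184].mean(),'jar',diff[172:205,286:306].mean(),'scoop',diff[360:410,300:345].mean(),'small',diff[184:210,250:264].mean())
print(r.current_contact_force(),r.current_opening(),r.current_t());r.hand_in()
E
```

```text
tilt deg 0.21193996606612908
grating diff 3.566 saucer 3.357843137254902 jar 72.53181818181818 scoop 3.882222222222222 small 8.335164835164836
[-6.67241707  2.26004479 27.57710412] 0.08083580252021076 13.7417
the job is handed in; nothing more can be done
```

I drew the larger red paddle straight up out of the rack and turned it 27.8° to line up with the grey base's white hub. I then slid it home and handed in while still gripping it and pressing down, at about 13.7 s of the 38 s allowed.

**Last checks:**
- **Seating:** force rose from 3.8 to 9.2 N as the plunger went down, then hit a hard stop at TCP height 0.1872 m (0.187 predicted). In the close-up the collar sits on the hub.
- **Hold:** the downward push was a steady 28 N and the tool tilt was 0.2°. There was also a sideways force of about 7 N and, at the last press step, a moment of about 1.5 N m, both from pressing.
- **Other objects:** in the side camera, the grating plate, saucer and scoop look unchanged. The small red paddle's patch changed a little more (8 against 3–4), but it was still standing in the pictures.
- **Check that disagreed:** one jar's image patch changed a lot (72). I think the gripper was in front of it, since the arm never went near either jar, but I didn't confirm that. I didn't run this check on the other jar.

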